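Open the slide chamber for loading

ROBOT

A 6-joint arm with a two-finger parallel gripper is mounted at the origin on the work surface. World frame = base frame: x ahead of the robot, y to its left, z up, the work surface at z = 0. Lengths are in m, angles in rad, forces in N, time in s.
With the tool pointing down it reaches from about 0.375 to 0.75 m from the base axis. Payload 9 kg.
Tool frame: the origin (TCP) lies on the centre line of the jaws, within the pads' length; the fingertips stand 25 mm ahead of it and the grasp point (between the pads) lies 6 mm ahead of it; z points along the fingers, y is the line along which they close (so a half turn about z gives the same grasp; the last joint's range is limited). The gripper opens to 85 mm and grips with 20 to 120 N. Pads are 22 mm wide; open, the fingers measure 114 mm over their backs; the gripper's body (76 mm by 85 mm) begins 54 mm behind the grasp point. The pads swing forward as they close: fully open they stand 13 mm farther back than shut.
Start: joints at [-1.549, 0.104, 0.097, 1.564, 0, 1.353], TCP at [0.143, -0.583, 0.256] pointing down, gripper open.
Joint ranges: [-2.99, 2.99], [-0.84, 1.86], [-1.1, 1.16], [-1.84, 2.11], [-1.51, 1.56], [-3.14, 3.14]. Speed limits (rad/s): [2.22, 2.22, 2.57, 3.14, 3.14, 3.14].

INTERFACE

Orientations are given as a unit quaternion [x, y, z, w].
In Python, from rig import env, grab_frame gives the robot as it stands.
- The arm moves only by the tool step_arm, never from a script. Its argument "steps" is a list of rows, each a list of 7 numbers: the shift along the tool's x, y, z in units of 25 mm (1.0 is 25 mm), then the turn, a rotation vector about the tool's x, y, z in units of 5 degrees (1.0 is 5 degrees), then the gripper command: -1 is shut, 1 is fully open, values between are in proportion. In form: [[dx, dy, dz, rx, ry, rz, fingers], ...]. A call has 1 to 8 rows; each row is the pose to reach, as a shift and turn from the pose commanded when the call began, along the tool's axes at that moment; what a row does not reach only later rows make up. A row lasts 1/12 s, in which the tool goes at most 41.7 mm and 7.16 degrees, less where a joint would pass 70% of its speed; a pose out of reach is approached as far as the arm can. A call with a gripper value outside its range is refused whole. The fingers move at their own pace and stop on an object; "squeeze" is the grip in N (left out, the last holds). Time passes only in rows, so rows that repeat a pose let the fingers close. It gives the time, the measured TCP pose, the force, the opening and the grip force at its end, in the units of the state.
- env.state(): the state, without advancing time (a new reading comes with each control period).
- grab_frame(name): name is "scene" or "side" or "wrist"; returns a dict with "pixels" (400x640x3 uint8, blue, green, red), "mtx" (3x3 intrinsics, pixels), "extrinsics" (4x4, takes a point from camera to world coordinates); the wrist camera has in their place "mount" (4x4, takes a point from camera to tool coordinates, whose origin is the TCP and whose axes are the flange's). Camera axes: x right, y down, z forward; pixel columns grow to the right and rows downward; lengths in m; the calibration is good to about 2 mm. The wrist camera is an equidistant fisheye: a pixel r from the principal point sees the ray r / f radians off the axis. A picture is of the moment at which its call begins: read the wrist's pose just before it. There is no depth.
- env.hand_in(): hands the job in; it is judged then, once.
The state is a dict: "time_s": time; "joints": joint angles; "dq": joint speeds; "effort": joint torques, N m; "eef_pos": TCP position; "ee_rot": TCP orientation; "contact_force": force on the tool from outside, world axes, zero at the start; "moment": the same for the moment, N m; "gripper_width": opening from 0.0 (shut) to 1.0 (fully open); "grasp_force": force on a finger pad.
Only numpy, scipy, OpenCV 4.12 (cv2) and the standard library are available. Lean on these libraries where they do the work, as an engineer would, in place of code of your own. Each camera call takes 0.05 s, during which the arm holds its last target. There are 200 camera calls.

TASK

Get the white slide chamber ready for loading: first swing the steel transit bar out from across its door and right round to its stop. Then press the handle-less door in near its free edge so that the spring catch lets go and pops it ajar, and swing it wide open, as far as it goes. Leave the other things on the bench and on the chamber where they are.

Things in the scene. Friction and masses are not known exactly. Their poses are not given: they have to be found in the camera images.
- chamber: The fixed white bench chamber, 200 mm deep (its x), 260 mm wide (its y), 135 mm high. Origin under its centre; its x axis points from the front to the back (away from the robot), y to the robot's left, z up. The front face lies at its x = -100 mm. The rear of the roof, from x = 0 on, carries the slide box.
- bar (a joint): Angle of the transit bar about its upright pin (rad). 0: across the door, parallel to the front, pointing to the chamber's +y (door cannot open); grows as the free end swings towards the robot and round to the robot's right (counter-clockwise from above), to a hard stop at 2.10. Starts at 0 to 0.35. Friction (0.12 N m) holds it where left.
- bar_pin (a point): The bar's pivot, on the pin's axis at mid height of the bar, 105 mm above the bench, 16 mm ahead of the front face, 105 mm to the robot's right of the chamber's middle plane. The bar is 10 mm thick and 18 mm high, reaches 165 mm from the pin, and lies 96 to 114 mm above the bench.
- post_top (a point): Centre of the top of the round upright grip post near the free end of the bar: diameter 18 mm, 61 mm long, 152 mm from the pin; its top is 175 mm above the bench, so it stands 40 mm above the chamber's roof. It can be gripped or pushed from above.
- door (a joint): Angle of the door about its upright hinge (rad). 0: shut, flush. Pressed in it goes to -0.04; the catch lets go at about -0.025 (4 mm at the free edge; some 4 N at 130 mm from the hinge). When the finger withdraws, it springs out to about 0.5 and rests there (friction 0.05 N m). Grows as it opens towards the robot; hard stop at 1.75. The catch does not yield to pulling.
- door_hinge (a point): Point on the door's hinge axis, at the door's front face and top edge (132 mm above the bench). The hinge is at the robot's left edge of the door, 85 mm from the chamber's middle plane.
- door_corner (a point): Top corner of the door's free edge, on its front face, 169 mm from the hinge axis, 132 mm above the bench. The door: plain grey panel, 168 mm wide, 12 mm thick, 8 to 132 mm above the bench, its front face through the hinge axis. On its back near the free edge, below 45 mm, a small striker stands 28 mm out.
- slide_box: Closed flat plastic slide box lying on the rear of the chamber's roof, 85 x 200 x 35 mm, 0.25 kg; origin under its centre.
- beaker: Empty glass beaker, 70 mm diameter, 90 mm high, standing ahead and to the robot's left of the chamber; origin under its centre.
- reagent: Brown glass jar, 60 mm diameter, 130 mm high, standing beside the chamber; origin under its centre.
- petri: Closed petri dish, 94 mm diameter, 15 mm high, lying on the bench ahead of the chamber, low enough for the bar to pass over it; origin under its centre.
- mortar: Ceramic bowl, 90 mm diameter, 55 mm high, standing to the robot's right; origin under its centre. Not listed: a heavy fixed jug, 230 mm high, stands beside the chamber on that side, its middle 250 to 300 mm from the chamber's middle plane and not ahead of its front face.
- tweezer_driver: Screwdriver 170 mm long, lying on the bench to the robot's left; origin at its middle, x axis towards its blade.

How it is judged:
By the outcome, as a careful person would: the job done as asked, in the order asked, and still so for the second after the job is handed in, with the robot touching nothing.
It also fails if it takes over 70 s, if anything falls off the work surface, if the arm or the gripper's body presses on something with over 40 N, if the wrist force passes 120 N, or if a joint passes its speed limit or range.

## Working session

There is one attempt and no reset: what is moved stays moved. The work goes in short steps, Python scripts to look and compute and a tool call to move; the robot and the scene stay as the last step left them, time stands still between calls to the robot, and variables do not carry over. Pictures are saved under pics/ and viewed, at most 10 in all, crops included, and the job is handed in when it is done.

Besides the shell and the picture viewer there is one more tool, called after "Request:" by a JSON object that holds its "api" and its "payload", one argument or row to a line. step_arm: Moves the arm, as the interface text tells. Its arguments: {"type":"object","properties":{"steps":{"type":"array"},"squeeze":{"type":"number"}},"required":["steps"]}

```bash
mkdir -p pics; ls; python3 - <<'E'
from rig import env, grab_frame
import cv2, numpy as np
s=env.state(); print(s)
for n in ("scene","side"):
    f=grab_frame(n); cv2.imwrite(f"pics/{n}0.png",f["pixels"]); np.savez(f"pics/{n}0.npz",**f); print(n,f["mtx"].tolist(),np.round(f["extrinsics"],4).tolist())
E
```

```text
pics
{'time_s': 0.0, 'joints': array([-1.54865758e+00,  1.04672159e-01,  9.64785250e-02,  1.56391930e+00,
        2.68186727e-05,  1.35311064e+00]), 'dq': array([-1.32227647e-03, -1.26713148e-05, -1.46119101e-04,  1.12402387e-03,
       -1.57516433e-03, -5.51976778e-04]), 'effort': array([-5.47954860e-04, -5.56935489e+01,  5.03646576e+01,  1.70650048e-02,
       -4.17122956e-04, -2.23064643e-05]), 'eef_pos': array([ 0.14253744, -0.58251261,  0.2555433 ]), 'ee_rot': array([ 9.92818927e-01,  1.19625020e-01,  7.76072736e-05, -6.53849068e-04]), 'contact_force': array([ 0.02639726, -0.40199148, -0.15975631]), 'moment': array([-0.00103607, -0.02294673,  0.00980566]), 'grasp_force': 0.0, 'gripper_width': 1.002148424158638}
scene [[380.68043460867005, 0.0, 321.5595094507365], [0.0, 380.68043460867005, 191.67135876398396], [0.0, 0.0, 1.0]] [[-0.7208, 0.4323, -0.5418, 1.1968], [0.6931, 0.4382, -0.5724, 0.6898], [-0.01, -0.7881, -0.6155, 0.8326], [0.0, 0.0, 0.0, 1.0]]
side [[373.25889035851185, 0.0, 330.07112251223276], [0.0, 373.25889035851185, 199.8773462804833], [0.0, 0.0, 1.0]] [[0.9922, -0.054, 0.1122, 0.4722], [-0.1228, -0.5732, 0.8102, -0.8763], [0.0206, -0.8177, -0.5753, 0.7429], [0.0, 0.0, 0.0, 1.0]]
```

View pics/scene0.png

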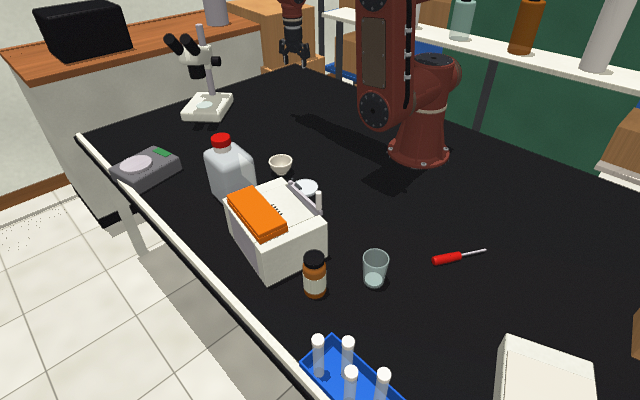

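View pics/side0.png

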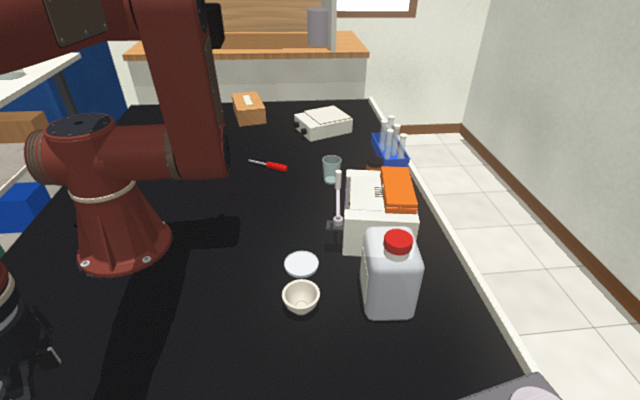

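The scene view shows the chamber around (275,230) with the orange slide box on top. In the side view the bar runs from its pin at about (338,222) to the post at about (338,175). I'll enlarge both.

```bash
python3 - <<'E'
import cv2, numpy as np
a=cv2.imread("pics/side0.png")[150:270,270:430]; b=cv2.imread("pics/scene0.png")[165:295,200:400]
cv2.imwrite("pics/ca.png",cv2.resize(a,None,fx=5,fy=5,interpolation=cv2.INTER_CUBIC))
cv2.imwrite("pics/cb.png",cv2.resize(b,None,fx=4,fy=4,interpolation=cv2.INTER_CUBIC))
E
```

```text
(no output)
```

View pics/ca.png

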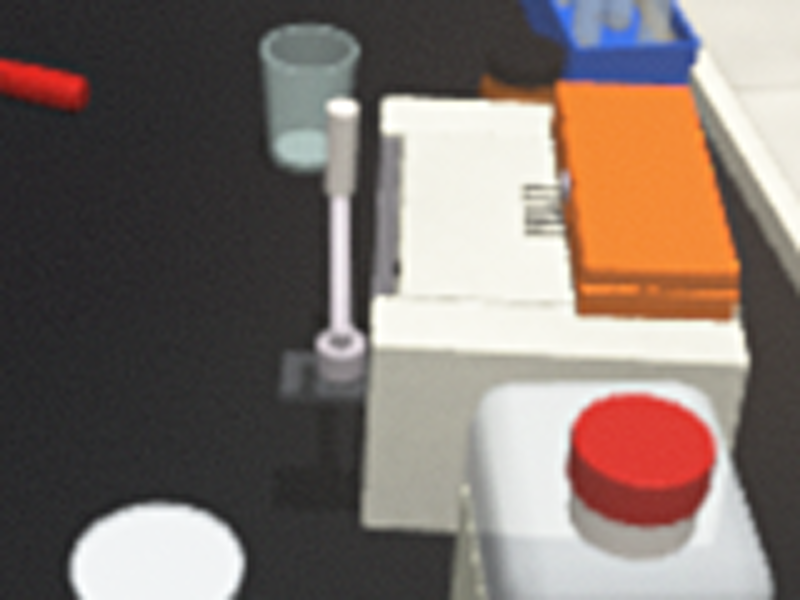

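View pics/cb.png

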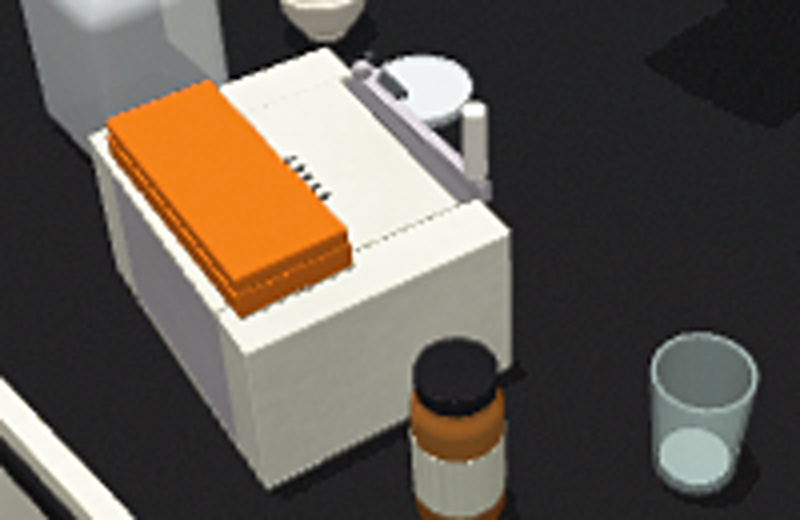

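The side crop shows the roof corners at front-left (346,169), front-right (344,219) and back-right (420,223), and the post top at (338,171). The scene crop shows front-left (327.5,223), back-left (261,253), front-right (282,177), back-right (223,199) and the post top at (318.5,191). Next I cast rays from these.

```bash
cat > h.py <<'E'
import numpy as np, cv2
from scipy.spatial.transform import Rotation as R
def ray(f,uv):
    T=f["extrinsics"]; d=np.linalg.inv(f["mtx"])@[uv[0],uv[1],1.]
    return T[:3,3],T[:3,:3]@d
def onz(f,uv,z):
    o,d=ray(f,uv); return o+d*(z-o[2])/d[2]
def togo(p,s):  # world target -> shift in tool units
    return R.from_quat(s["ee_rot"]).inv().apply(np.array(p)-s["eef_pos"])/0.025
E
python3 - <<'E'
from h import *
sc=np.load("pics/scene0.npz"); sd=np.load("pics/side0.npz")
P={}
for n,f,uv,z in [("FL",sd,(346.4,169.4),.135),("FR",sd,(344,219),.135),("BR",sd,(419.6,223),.135),("FL",sc,(327.5,223),.135),("BL",sc,(261.25,253),.135),("FR",sc,(282,177),.135),("BR",sc,(223,199.25),.135),
 ("post",sd,(338.4,170.8),.175),("post",sc,(318.5,191),.175),("pin",sd,(338,218.4),.116),("pin",sc,(290.5,182),.116),
 ("petri",sd,(301.5,263),.015),("beakerbase",sd,(331,180),0),("mortar",sd,(301,294),.055),("jugcap",sd,(398,240),.23),("beaker",sc,(376,255),.09)]:
    print(n,np.round(onz(f,uv,z)[:2],4))
    P.setdefault(n,[]).append(onz(f,uv,z)[:2])
M={k:np.mean(v,0) for k,v in P.items()}
y=M["FL"]-M["FR"]; print("yaw",np.arctan2(-y[0],y[1]),np.linalg.norm(y))
E
```

```text
FL [0.6639 0.1434]
FR [ 0.6167 -0.1108]
BR [ 0.8117 -0.1469]
FL [0.6664 0.1511]
BL [0.8598 0.1139]
FR [ 0.6193 -0.1   ]
BR [ 0.8122 -0.1349]
post [0.6262 0.0703]
post [0.622 0.07 ]
pin [ 0.6053 -0.0827]
pin [ 0.6016 -0.0815]
petri [ 0.4998 -0.1408]
beakerbase [0.6365 0.2978]
mortar [ 0.491  -0.2832]
jugcap [ 0.6954 -0.3115]
beaker [0.628  0.2923]
yaw -0.1843837205297792 0.2570511291249664
```

Request:
{"api": "step_arm", "payload": {
  "steps": [
    [1.2,-1,0,0,0,-1,0.2],
    [2.4,-2,0,0,0,-2,0.2],
    [3.6,-3,0,0,0,-3,0.2],
    [4.8,-4,0,0,0,-4,0.2],
    [6,-5,0,0,0,-5,0.2],
    [7.2,-6,0,0,0,-6,0.2],
    [8.4,-7,0,0,0,-7,0.2],
    [9.6,-8,0,0,0,-8,0.2]
  ],
  "squeeze": 20
}}

```text
time_s: 0.77
eef_pos: [0.3288, -0.3298, 0.256]
ee_rot: [0.891, 0.454, 0.0, -0.0]
contact_force: [0.6, 0.2, 0.3]
gripper_width: 0.599
grasp_force: 0.0
```

```bash
cat >> h.py <<'E'
def show(p,psi):  # psi: wanted world angle of tool x (deg), tool down
    from rig import env
    s=env.state(); r=R.from_quat(s["ee_rot"]); c=np.cos(np.radians(psi)); q=np.sin(np.radians(psi))
    t=R.from_matrix(np.array([[c,q,0],[q,-c,0],[0,0,-1]]))
    x=r.as_matrix()[:,0]
    print("t",round(s["time_s"],2),"pos",np.round(s["eef_pos"],4),"psi",np.degrees(np.arctan2(x[1],x[0])).round(1),"F",np.round(s["contact_force"],1),"w",round(s["gripper_width"],2),"q",np.round(s["joints"],2))
    print("go",np.round(togo(p,s),2),"rot",np.round(np.degrees((r.inv()*t).as_rotvec())/5,2))
E
python3 -c "
from h import *
show([.624,.07,.235],82.8)"
```

```text
t 0.77 pos [ 0.3288 -0.3298  0.256 ] psi 54.0 F [0.6 0.2 0.3] w 0.6 q [-1.07 -0.31 -0.29  1.59  0.    1.13]
go [19.88  0.14  0.84] rot [-0.   -0.   -5.77]
```

Request:
{"api": "step_arm", "payload": {
  "steps": [
    [1.5,0,0.1,0,0,-0.7,0.2],
    [3,0,0.2,0,0,-1.5,0.2],
    [4.5,0,0.3,0,0,-2.2,0.2],
    [6,0,0.4,0,0,-3,0.2],
    [7.5,0,0.5,0,0,-3.7,0.2],
    [9,0,0.6,0,0,-4.5,0.2],
    [10.5,0,0.7,0,0,-5.2,0.2],
    [12,0,0.8,0,0,-5.8,0.2]
  ]
}}

```text
time_s: 1.43
eef_pos: [0.5063, -0.0877, 0.2359]
ee_rot: [0.749, 0.662, -0.0, -0.0]
contact_force: [0.0, -0.8, -0.1]
gripper_width: 0.6
grasp_force: 0.0
```

```bash
python3 -c "
from h import *
show([.624,.07,.235],82.8)"
```

```text
t 1.43 pos [ 0.5063 -0.0877  0.2359] psi 82.9 F [ 0.  -0.8 -0.1] w 0.6 q [-0.43 -0.16 -0.2   1.53 -0.    1.27]
go [6.84 3.9  0.04] rot [-0.    0.    0.03]
```

Request:
{"api": "step_arm", "payload": {
  "steps": [
    [1.2,0.7,0,0,0,0,0.2],
    [2.4,1.4,0,0,0,0,0.2],
    [3.6,2.1,0,0,0,0,0.2],
    [4.8,2.8,0,0,0,0,0.2],
    [6,3.4,0,0,0,0,0.2],
    [6.8,3.9,0,0,0,0,0.2],
    [6.8,3.9,0,0,0,0,0.2],
    [6.8,3.9,0,0,0,0,0.2]
  ]
}}

```text
time_s: 2.1
eef_pos: [0.6237, 0.0676, 0.2353]
ee_rot: [0.75, 0.662, -0.001, -0.001]
contact_force: [0.5, 0.1, 0.1]
gripper_width: 0.6
grasp_force: 0.0
```

```bash
python3 - <<'E'
from h import *
from rig import env, grab_frame
show([.624,.07,.172],82.8)
s=env.state(); f=grab_frame("wrist"); cv2.imwrite("pics/w1.png",f["pixels"]); np.savez("pics/w1.npz",**f,p=s["eef_pos"],r=s["ee_rot"]); print(f["mtx"],np.round(f["mount"],3))
E
```

```text
t 2.1 pos [0.6237 0.0676 0.2353] psi 82.9 F [0.5 0.1 0.1] w 0.6 q [-0.1   0.19  0.15  1.53 -0.    1.6 ]
go [0.1  0.   2.53] rot [-0.02  0.    0.01]
[[309.70691629   0.         325.15303325]
 [  0.         309.70691629 203.80830899]
 [  0.           0.           1.        ]] [[-0.001 -0.952 -0.305  0.079]
 [ 1.    -0.001  0.001  0.   ]
 [-0.001 -0.305  0.952 -0.117]
 [ 0.     0.     0.     1.   ]]
```

View pics/w1.png

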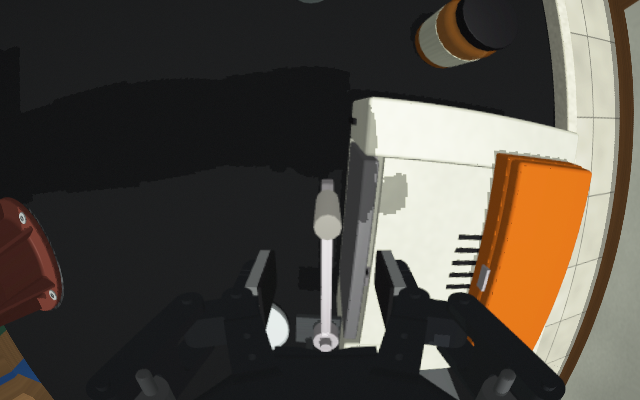

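The wrist view shows the post top at about (328,228), the bar running down to its pin at (326,341), and the fingers straddling the bar.

```bash
cat >> h.py <<'E'
def wz(f,uv,z):
    m=f["mtx"]; d=np.array([uv[0]-m[0,2],uv[1]-m[1,2]]); r=np.linalg.norm(d); t=r/m[0,0]
    v=np.array([*(d/r*np.sin(t)),np.cos(t)]); M=f["mount"]; W=R.from_quat(f["r"])
    o=f["p"]+W.apply(M[:3,3]); v=W.apply(M[:3,:3]@v); return o+v*(z-o[2])/v[2]
E
python3 -c "
from h import *
f=np.load('pics/w1.npz')
for uv,z in [((328,228),.175),((326,341),.116),((373,98),.135),((356,150),.132),((480,30),.13),((375,157),.132)]: print(uv,wz(f,uv,z).round(4))"
```

```text
(328, 228) [0.6268 0.0738 0.175 ]
(326, 341) [ 0.6072 -0.0741  0.116 ]
(373, 98) [0.668  0.1493 0.135 ]
(356, 150) [0.6523 0.1134 0.132 ]
(480, 30) [0.7604 0.1992 0.13  ]
(375, 157) [0.6655 0.1067 0.132 ]
```

Request:
{"api": "step_arm", "payload": {
  "steps": [
    [0.13,0.03,0.9,0,0,0,0.2],
    [0.13,0.03,1.8,0,0,0,0.2],
    [0.13,0.03,2.5,0,0,0,0.2],
    [0.13,0.03,2.5,0,0,0,-0.4],
    [0.13,0.03,2.5,0,0,0,-1],
    [0.13,0.03,2.5,0,0,0,-1],
    [0.13,0.03,2.5,0,0,0,-1],
    [0.13,0.03,2.5,0,0,0,-1]
  ]
}}

```text
time_s: 2.82
eef_pos: [0.6253, 0.069, 0.1751]
ee_rot: [0.751, 0.661, 0.0, 0.001]
contact_force: [-1.8, -3.6, 1.3]
gripper_width: 0.202
grasp_force: 22.1
```

```bash
python3 - <<'E'
from h import *
from rig import env
s=env.state(); p=s["eef_pos"]; print(s["gripper_width"],s["grasp_force"],s["contact_force"],p)
# arc in tool axes at this moment
W=R.from_quat(s["ee_rot"]); pin=np.array([.605,-.0795,p[2]])
rel=p-pin; print(np.linalg.norm(rel),np.degrees(np.arctan2(rel[1],rel[0])))
for a in np.arange(5,125,5):
    q=pin+R.from_euler("z",a,degrees=True).apply(rel); print(a,np.round(W.inv().apply(q-p)/.025,2), -a/5)
E
```

```text
0.20152173300013496 22.08526521921158 [-1.7540667  -3.64095695  1.26841688] [0.62528506 0.06901807 0.17510927]
0.14989696350623252 82.22248964244287
5 [-0.02 -0.52 -0.  ] -1.0
10 [-0.08 -1.04 -0.  ] -2.0
15 [-0.19 -1.55 -0.  ] -3.0
20 [-0.34 -2.05 -0.  ] -4.0
25 [-0.54 -2.54 -0.  ] -5.0
30 [-0.78 -3.   -0.  ] -6.0
35 [-1.06 -3.45 -0.  ] -7.0
40 [-1.37 -3.87 -0.  ] -8.0
45 [-1.72 -4.25 -0.  ] -9.0
50 [-2.1  -4.61 -0.  ] -10.0
55 [-2.52 -4.93 -0.  ] -11.0
60 [-2.95 -5.22 -0.  ] -12.0
65 [-3.42 -5.46 -0.  ] -13.0
70 [-3.9  -5.67 -0.  ] -14.0
75 [-4.4  -5.83 -0.  ] -15.0
80 [-4.91 -5.95 -0.  ] -16.0
85 [-5.42 -6.02 -0.  ] -17.0
90 [-5.95 -6.05 -0.  ] -18.0
95 [-6.47 -6.03 -0.  ] -19.0
100 [-6.99 -5.96 -0.  ] -20.0
105 [-7.5  -5.85 -0.  ] -21.0
110 [-8.  -5.7 -0. ] -22.0
115 [-8.48 -5.51  0.  ] -23.0
120 [-8.95 -5.27  0.  ] -24.0
```

Request:
{"api": "step_arm", "payload": {
  "steps": [
    [-0.02,-0.52,0,0,0,-1,-1],
    [-0.08,-1.04,0,0,0,-2,-1],
    [-0.19,-1.55,0,0,0,-3,-1],
    [-0.34,-2.05,0,0,0,-4,-1],
    [-0.54,-2.54,0,0,0,-5,-1],
    [-0.78,-3,0,0,0,-6,-1],
    [-1.06,-3.45,0,0,0,-7,-1],
    [-1.37,-3.87,0,0,0,-8,-1]
  ]
}}

```text
time_s: 3.48
eef_pos: [0.5255, 0.0469, 0.1751]
ee_rot: [0.477, 0.879, -0.0, 0.002]
contact_force: [5.9, -7.6, -2.8]
gripper_width: 0.202
grasp_force: 21.7
```

Request:
{"api": "step_arm", "payload": {
  "steps": [
    [-0.02,-0.52,0,0,0,-1,-1],
    [-0.08,-1.04,0,0,0,-2,-1],
    [-0.19,-1.55,0,0,0,-3,-1],
    [-0.34,-2.05,0,0,0,-4,-1],
    [-0.54,-2.54,0,0,0,-5,-1],
    [-0.78,-3,0,0,0,-6,-1],
    [-1.06,-3.45,0,0,0,-7,-1],
    [-1.37,-3.87,0,0,0,-8,-1]
  ]
}}

```text
time_s: 4.15
eef_pos: [0.4639, -0.0344, 0.1752]
ee_rot: [0.148, 0.989, -0.0, 0.003]
contact_force: [15.1, -3.2, -7.4]
gripper_width: 0.202
grasp_force: 21.3
```

```bash
python3 - <<'E'
from h import *
from rig import env
s=env.state(); p=s["eef_pos"]; print(p,s["gripper_width"],s["grasp_force"],s["contact_force"])
rel=p-np.array([.605,-.0795,p[2]]); print(np.linalg.norm(rel),np.degrees(np.arctan2(rel[1],rel[0])))
show([0,0,0],162)
E
```

```text
[ 0.46386362 -0.03436798  0.17521023] 0.20203954525576015 21.26396745443344 [15.06420909 -3.19881185 -7.40126595]
0.1481768492871098 162.26697286711567
t 4.15 pos [ 0.4639 -0.0344  0.1752] psi 163.0 F [15.1 -3.2 -7.4] w 0.2 q [-0.36 -0.33 -0.45  1.44  0.   -0.06]
go [18.19 -4.12  6.89] rot [0.   0.08 0.2 ]
```

Request:
{"api": "step_arm", "payload": {
  "steps": [
    [-0.12,-0.52,0,0,0,-1,-1],
    [-0.2,-1.04,0,0,0,-2,-1],
    [-0.32,-1.55,0,0,0,-3,-1],
    [-0.47,-2.05,0,0,0,-4,-1],
    [-0.67,-2.54,0,0,0,-5,-1],
    [-0.91,-3,0,0,0,-6,-1],
    [-1.15,-3.35,0,0,0,-6.8,-1],
    [-1.15,-3.35,0,0,0,-6.8,-1]
  ]
}}

```text
time_s: 4.82
eef_pos: [0.4649, -0.1232, 0.175]
ee_rot: [-0.147, 0.989, -0.001, 0.001]
contact_force: [-2.6, 0.9, 4.4]
gripper_width: 0.206
grasp_force: 22.4
```

```bash
python3 - <<'E'
from h import *
from rig import env
s=env.state(); p=s["eef_pos"]; F=s["contact_force"]; print(p,s["grasp_force"],F,"tool F",R.from_quat(s["ee_rot"]).inv().apply(F),s["moment"])
rel=p-np.array([.605,-.0795,p[2]]); print(np.linalg.norm(rel),np.degrees(np.arctan2(rel[1],rel[0])))
E
```

```text
[ 0.46487989 -0.12318406  0.17499531] 22.447257041931152 [-2.59378353  0.88348991  4.38038235] tool F [ 2.22246072  1.59056568 -4.38483593] [0.02725787 0.63226346 0.24047439]
0.14677173597168056 -162.6845308635553
```

Request:
{"api": "step_arm", "payload": {
  "steps": [
    [0,-0.1,0,0,0,-0.2,-1],
    [0,-0.2,0,0,0,-0.4,-1],
    [0,-0.2,0,0,0,-0.4,-1]
  ]
}}

```text
time_s: 5.07
eef_pos: [0.466, -0.1264, 0.175]
ee_rot: [-0.162, 0.987, -0.001, 0.0]
contact_force: [-3.8, -1.1, 5.4]
gripper_width: 0.202
grasp_force: 22.6
```

Request:
{"api": "step_arm", "payload": {
  "steps": [
    [0,-0.1,0,0,0,-0.2,-1],
    [0,-0.2,0,0,0,-0.4,-1],
    [0,-0.2,0,0,0,-0.4,-1]
  ]
}}

```text
time_s: 5.32
eef_pos: [0.4666, -0.128, 0.1748]
ee_rot: [-0.18, 0.984, 0.003, -0.0]
contact_force: [-9.7, 16.2, 13.2]
gripper_width: 0.203
grasp_force: 23.6
```

```bash
python3 - <<'E'
from h import *
from rig import env
s=env.state(); p=s["eef_pos"]; F=s["contact_force"]; print(p,s["grasp_force"],F,"tool F",R.from_quat(s["ee_rot"]).inv().apply(F),s["moment"])
rel=p-np.array([.605,-.0795,p[2]]); print(np.linalg.norm(rel),np.degrees(np.arctan2(rel[1],rel[0])))
E
```

```text
[ 0.46656153 -0.12804296  0.17478024] 23.57484295964241 [-9.67892425 16.18052613 13.20368812] tool F [  3.30140752  18.63361422 -13.1041028 ] [ 3.24613007  1.89921451 -0.14498984]
0.14670251729126735 -160.67696109780886
```

The bar is at its stop: the angle is about 199°, as expected, and the force has risen. I'll release it and lift.

Request:
{"api": "step_arm", "payload": {
  "steps": [
    [0,-0.1,0,0,0,0,-0.4],
    [0,0,0,0,0,0,0.0],
    [0,0,0,0,0,0,0],
    [0,0,-0.8,0,0,0,0],
    [0,0,-1.6,0,0,0,0],
    [0,0,-2.4,0,0,0,0],
    [0,0,-2.4,0,0,0,0]
  ]
}}

```text
time_s: 5.9
eef_pos: [0.4689, -0.1317, 0.2381]
ee_rot: [-0.18, 0.984, -0.002, 0.002]
contact_force: [1.9, -0.6, 1.4]
gripper_width: 0.5
grasp_force: 0.0
```

```bash
python3 - <<'E'
from h import *
from rig import grab_frame
show([.592,-.026,.235],169.3)
f=grab_frame("scene"); a=f["pixels"][150:280,230:400]
cv2.imwrite("pics/s2.png",cv2.resize(a,None,fx=4,fy=4,interpolation=cv2.INTER_CUBIC))
E
```

```text
t 5.9 pos [ 0.4689 -0.1317  0.2381] psi -159.3 F [ 1.9 -0.6  1.4] w 0.5 q [-0.54 -0.25 -0.28  1.54 -0.   -0.9 ]
go [-6.1   2.22  0.13] rot [-0.04  0.06  6.28]
```

View pics/s2.png

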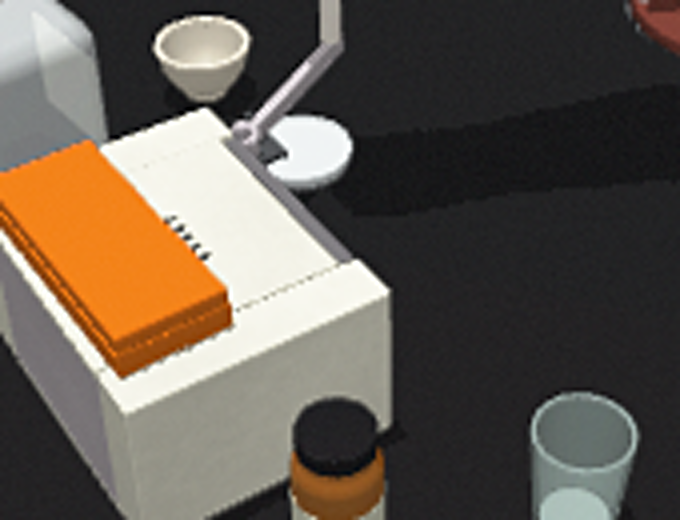

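The bar now points away from the front, towards the robot and round to its right (crop pin (245,130), end (330,45)). The door is clear. Next I move ahead of the door's free edge with the jaws shut.

Request:
{"api": "step_arm", "payload": {
  "steps": [
    [-0.9,0.3,0,0,0,0.9,-1],
    [-1.8,0.6,0,0,0,1.8,-1],
    [-2.7,0.9,0,0,0,2.7,-1],
    [-3.6,1.3,0,0,0,3.6,-1],
    [-4.5,1.6,0,0,0,4.5,-1],
    [-5.4,1.9,0,0,0,5.4,-1],
    [-6.1,2.2,0,0,0,6.3,-1],
    [-6.1,2.2,0,0,0,6.3,-1]
  ]
}}

```text
time_s: 6.62
eef_pos: [0.5919, -0.0233, 0.2324]
ee_rot: [0.095, 0.995, 0.0, -0.0]
contact_force: [0.1, 0.5, -1.0]
gripper_width: 0.001
grasp_force: 0.0
```

```bash
python3 - <<'E'
from h import *
show([.592,-.026,.125],169.3)
E
```

```text
t 6.62 pos [ 0.5919 -0.0233  0.2324] psi 169.1 F [ 0.1  0.5 -1. ] w 0.0 q [-0.26  0.08  0.03  1.52  0.   -0.07]
go [-0.03 -0.11  4.29] rot [ 0.01 -0.01 -0.05]
```

Request:
{"api": "step_arm", "payload": {
  "steps": [
    [0,-0.1,1.2,0,0,0,-1],
    [0,-0.1,2.4,0,0,0,-1],
    [0,-0.1,3.4,0,0,0,-1],
    [0,-0.1,4.3,0,0,0,-1],
    [0,-0.1,4.3,0,0,0,-1],
    [-0.25,-0.1,4.3,0,0,0,-1],
    [-0.5,-0.1,4.3,0,0,0,-1]
  ]
}}

```text
time_s: 7.2
eef_pos: [0.6032, -0.0308, 0.1278]
ee_rot: [0.094, 0.996, -0.0, 0.001]
contact_force: [0.0, 1.0, 0.6]
gripper_width: -0.002
grasp_force: 0.0
```

Request:
{"api": "step_arm", "payload": {
  "steps": [
    [-0.15,0,0,0,0,0,-1],
    [-0.3,0,0,0,0,0,-1],
    [-0.45,0,0,0,0,0,-1],
    [-0.45,0,0,0,0,0,-1]
  ]
}}

```text
time_s: 7.53
eef_pos: [0.6145, -0.033, 0.127]
ee_rot: [0.094, 0.996, -0.0, 0.001]
contact_force: [-0.3, -0.2, 0.2]
gripper_width: 0.001
grasp_force: 0.0
```

Request:
{"api": "step_arm", "payload": {
  "steps": [
    [-0.1,0,0,0,0,0,-1],
    [-0.2,0,0,0,0,0,-1],
    [-0.3,0,0,0,0,0,-1],
    [-0.3,0,0,0,0,0,-1]
  ]
}}

```text
time_s: 7.87
eef_pos: [0.6208, -0.034, 0.1263]
ee_rot: [0.094, 0.996, 0.0, -0.0]
contact_force: [-2.2, 0.4, 1.1]
gripper_width: -0.001
grasp_force: 1.0
```

Request:
{"api": "step_arm", "payload": {
  "steps": [
    [-0.05,0,0,0,0,0,-1],
    [-0.1,0,0,0,0,0,-1],
    [-0.1,0,0,0,0,0,-1]
  ]
}}

```text
time_s: 8.12
eef_pos: [0.6234, -0.0344, 0.1263]
ee_rot: [0.094, 0.996, 0.0, 0.0]
contact_force: [-3.6, 0.7, 1.7]
gripper_width: 0.007
grasp_force: 1.3
```

Request:
{"api": "step_arm", "payload": {
  "steps": [
    [-0.05,0,0,0,0,0,-1],
    [-0.1,0,0,0,0,0,-1],
    [-0.1,0,0,0,0,0,-1]
  ]
}}

```text
time_s: 8.37
eef_pos: [0.6246, -0.0346, 0.1262]
ee_rot: [0.094, 0.996, 0.0, -0.001]
contact_force: [-9.6, 0.9, 5.9]
gripper_width: 0.0
grasp_force: 5.2
```

Request:
{"api": "step_arm", "payload": {
  "steps": [
    [-0.05,0,0,0,0,0,-1],
    [-0.1,0,0,0,0,0,-1],
    [-0.1,0,0,0,0,0,-1]
  ]
}}

```text
time_s: 8.62
eef_pos: [0.625, -0.0347, 0.1261]
ee_rot: [0.094, 0.996, 0.0, -0.004]
contact_force: [-23.4, 4.2, 13.3]
gripper_width: 0.0
grasp_force: 11.7
```

The door is at its inner stop. I'll withdraw and rise.

Request:
{"api": "step_arm", "payload": {
  "steps": [
    [1,0,0,0,0,0,-1],
    [2.2,0,0,0,0,0,-1],
    [3.6,0,0,0,0,0,-1],
    [5,0,0,0,0,0,-1],
    [5,0,-1.3,0,0,0,-1],
    [5,0,-2.6,0,0,0,-1],
    [5,0,-4,0,0,0,-1],
    [5,0,-4,0,0,0,-1]
  ]
}}

```text
time_s: 9.28
eef_pos: [0.5079, -0.0128, 0.2334]
ee_rot: [0.094, 0.996, -0.001, 0.005]
contact_force: [1.7, -1.3, 1.3]
gripper_width: -0.001
grasp_force: 0.0
```

```bash
python3 - <<'E'
from h import *
from rig import env,grab_frame
show([.606,-.021,.235],169.3)
s=env.state(); f=grab_frame("wrist"); np.savez("pics/w2.npz",**f,p=s["eef_pos"],r=s["ee_rot"]); cv2.imwrite("pics/w2.png",f["pixels"])
f=grab_frame("scene"); cv2.imwrite("pics/s3f.png",f["pixels"])
E
```

```text
t 9.28 pos [ 0.5079 -0.0128  0.2334] psi 169.2 F [ 1.7 -1.3  1.3] w -0.0 q [-0.28 -0.19 -0.23  1.52 -0.   -0.1 ]
go [-3.92  0.41 -0.03] rot [-0.01  0.12 -0.01]
```

View pics/w2.png

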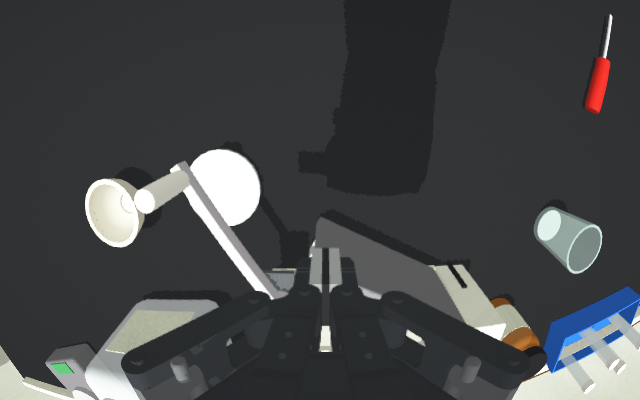

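The wrist view shows the door ajar: its bottom edge runs from the free corner at about (316,218) to about (432,262) at the hinge side. The bar and post are clear on the left.

```bash
python3 -c "
from h import *
f=np.load('pics/w2.npz')
a=wz(f,(316,218),.008); b=wz(f,(432,262),.008); print(a,b,np.linalg.norm(a-b),np.degrees(np.arctan2(*(a-b)[1::-1])))
h=np.array([.6575,.1045]); d=a[:2]-h; print(np.linalg.norm(d),np.degrees(np.arctan2(d[1],d[0])))
p=wz(f,(145,202),.175);print('post',p)"
```

```text
[ 0.55753651 -0.0326346   0.008     ] [0.64748915 0.10399901 0.008     ] 0.1635855104344299 -123.3588812341667
0.16970149499644643 -126.08996779363287
post [ 0.46376122 -0.12663415  0.175     ]
```

Request:
{"api": "step_arm", "payload": {
  "steps": [
    [-1.3,0.2,0,0,0,0,-1],
    [-2.6,0.2,0,0,0,0,-1],
    [-4,0.1,0,0,0,0,-1],
    [-4.15,0.1,0,0,0,0,-1],
    [-4.15,0.1,0,0,0,0,-1]
  ]
}}

```text
time_s: 9.8
eef_pos: [0.6083, -0.0294, 0.223]
ee_rot: [0.094, 0.996, 0.0, -0.002]
contact_force: [-0.4, -0.7, -0.4]
gripper_width: -0.0
grasp_force: 0.0
```

```bash
python3 - <<'E'
from h import *
show([.612,-.03,.125],169.3)
E
```

```text
t 9.8 pos [ 0.6083 -0.0294  0.223 ] psi 169.2 F [-0.4 -0.7 -0.4] w -0.0 q [-0.26  0.13  0.07  1.51 -0.   -0.07]
go [-0.16  0.    3.92] rot [ 0.   -0.05 -0.02]
```

Request:
{"api": "step_arm", "payload": {
  "steps": [
    [-0.1,0,0.8,0,0,0,-1],
    [-0.1,0,1.6,0,0,0,-1],
    [-0.1,0,2.4,0,0,0,-1],
    [-0.1,0,3.2,0,0,0,-1],
    [-0.1,0,3.9,0,0,0,-1],
    [-0.1,0,3.9,0,0,0,-1]
  ]
}}

```text
time_s: 10.3
eef_pos: [0.6072, -0.0286, 0.1247]
ee_rot: [0.094, 0.996, 0.0, -0.003]
contact_force: [-0.6, 0.7, -0.9]
gripper_width: 0.001
grasp_force: 0.0
```

```bash
python3 - <<'E'
from h import *
from rig import env
s=env.state(); p=s["eef_pos"]; print(p,s["contact_force"])
W=R.from_quat(s["ee_rot"]); h=np.array([.6575,.1045,p[2]])
for th in np.arange(-130,-212,-6):
    u=np.array([np.cos(np.radians(th)),np.sin(np.radians(th)),0]); n=np.array([-u[1],u[0],0])
    q=h+.135*u+.026*n; print(th,np.round(q[:2],3),np.round(W.inv().apply(q-p)/.025,2))
E
```

```text
[ 0.60719484 -0.02857054  0.12465639] [-0.55256851  0.73325525 -0.92567677]
-130 [ 0.591 -0.016] [0.75 0.39 0.  ]
-136 [ 0.578 -0.008] [1.28 0.59 0.01]
-142 [0.567 0.001] [1.79 0.86 0.01]
-148 [0.557 0.011] [2.28 1.18 0.01]
-154 [0.548 0.022] [2.72 1.54 0.02]
-160 [0.54  0.034] [3.12 1.95 0.02]
-166 [0.533 0.047] [3.48 2.4  0.02]
-172 [0.527 0.06 ] [3.8  2.88 0.02]
-178 [0.523 0.074] [4.05 3.4  0.02]
-184 [0.521 0.088] [4.26 3.94 0.03]
-190 [0.52  0.102] [4.4  4.49 0.03]
-196 [0.521 0.117] [4.49 5.06 0.03]
-202 [0.523 0.131] [4.52 5.64 0.03]
-208 [0.526 0.145] [4.48 6.21 0.03]
```

Request:
{"api": "step_arm", "payload": {
  "steps": [
    [0.75,0.39,0,0,0,0,-1],
    [1.28,0.6,0,0,0,0,-1],
    [1.8,0.86,0,0,0,0,-1],
    [2.28,1.2,0,0,0,0,-1],
    [2.7,1.55,0,0,0,0,-1],
    [3.1,1.95,0,0,0,0,-1],
    [3.5,2.4,0,0,0,0,-1],
    [3.8,2.9,0,0,0,0,-1]
  ]
}}

```text
time_s: 10.97
eef_pos: [0.5298, 0.0604, 0.1295]
ee_rot: [0.094, 0.996, -0.0, 0.0]
contact_force: [0.9, -0.9, -0.2]
gripper_width: 0.001
grasp_force: 0.4
```

Request:
{"api": "step_arm", "payload": {
  "steps": [
    [0.25,0.5,0,0,0,0,-1],
    [0.45,1.05,0,0,0,0,-1],
    [0.6,1.6,0,0,0,0,-1],
    [0.6,1.6,0,0,0,0,-1]
  ]
}}

```text
time_s: 11.3
eef_pos: [0.5225, 0.1044, 0.1288]
ee_rot: [0.093, 0.996, 0.0, -0.0]
contact_force: [0.5, 0.1, -0.1]
gripper_width: -0.005
grasp_force: 0.0
```

```bash
python3 - <<'E'
from h import *
show([.523,.131,.125],169.3)
E
```

```text
t 11.3 pos [0.5225 0.1044 0.1288] psi 169.4 F [ 0.5  0.1 -0.1] w -0.0 q [-0.05 -0.08 -0.32  1.33  0.    0.14]
go [0.18 1.05 0.15] rot [ 0.01 -0.01  0.01]
```

Now creep to the stop.

Request:
{"api": "step_arm", "payload": {
  "steps": [
    [0.05,0.2,0,0,0,0,-1],
    [0.1,0.4,0,0,0,0,-1],
    [0.12,0.6,0,0,0,0,-1],
    [0.12,0.6,0,0,0,0,-1]
  ]
}}

```text
time_s: 11.63
eef_pos: [0.523, 0.1175, 0.1287]
ee_rot: [0.094, 0.996, 0.0, -0.0]
contact_force: [-0.5, -0.9, 0.3]
gripper_width: -0.003
grasp_force: 0.0
```

Request:
{"api": "step_arm", "payload": {
  "steps": [
    [0,0.12,0,0,0,0,-1],
    [0,0.24,0,0,0,0,-1],
    [0,0.24,0,0,0,0,-1]
  ]
}}

```text
time_s: 11.88
eef_pos: [0.5242, 0.1231, 0.1287]
ee_rot: [0.094, 0.996, 0.0, -0.0]
contact_force: [-0.7, -0.1, -0.1]
gripper_width: 0.0
grasp_force: 0.0
```

Request:
{"api": "step_arm", "payload": {
  "steps": [
    [0,0.1,0,0,0,0,-1],
    [0,0.2,0,0,0,0,-1],
    [0,0.2,0,0,0,0,-1]
  ]
}}

```text
time_s: 12.13
eef_pos: [0.5252, 0.1276, 0.1287]
ee_rot: [0.094, 0.996, -0.0, 0.0]
contact_force: [-0.7, -1.7, 0.2]
gripper_width: -0.001
grasp_force: 0.7
```

Request:
{"api": "step_arm", "payload": {
  "steps": [
    [0,0.1,0,0,0,0,-1],
    [0,0.2,0,0,0,0,-1],
    [0,0.2,0,0,0,0,-1]
  ]
}}

```text
time_s: 12.38
eef_pos: [0.5254, 0.1288, 0.1287]
ee_rot: [0.095, 0.995, -0.005, -0.001]
contact_force: [-6.5, -24.9, 3.2]
gripper_width: 0.004
grasp_force: 12.7
```

It's on the stop (25 N). Back off, rise and look.

Request:
{"api": "step_arm", "payload": {
  "steps": [
    [0,-0.4,0,0,0,0,-1],
    [0,-1.2,0,0,0,0,-1],
    [0,-2,0,0,0,0,-1],
    [0,-2,-1.2,0,0,0,-1],
    [0,-2,-2.4,0,0,0,-1],
    [0,-2,-3.6,0,0,0,-1],
    [0,-2,-4.8,0,0,0,-1],
    [0,-2,-4.8,0,0,0,-1]
  ]
}}

```text
time_s: 13.05
eef_pos: [0.5188, 0.0834, 0.2552]
ee_rot: [0.094, 0.996, 0.0, 0.004]
contact_force: [0.9, 0.1, 0.4]
gripper_width: 0.004
grasp_force: 0.0
```

```bash
python3 - <<'E'
from h import *
from rig import env,grab_frame
show([.5,.1,.25],169.3)
s=env.state(); f=grab_frame("wrist"); np.savez("pics/w3.npz",**f,p=s["eef_pos"],r=s["ee_rot"])
g=grab_frame("scene")["pixels"][140:320,190:430]
cv2.imwrite("pics/w3.png",np.vstack([cv2.resize(f["pixels"],(480,300)),cv2.resize(g,(400,300)) if 0 else cv2.resize(g,(480,300))]))
E
```

```text
t 13.05 pos [0.5188 0.0834 0.2552] psi 169.2 F [0.9 0.1 0.4] w 0.0 q [-0.09 -0.13 -0.14  1.56  0.    0.1 ]
go [0.86 0.51 0.2 ] rot [ 0.02  0.1  -0.01]
```

View pics/w3.png

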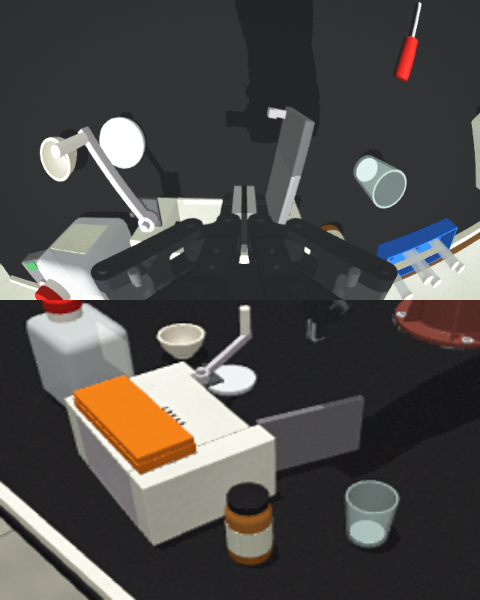

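The pictures show the door standing wide open (composite free top corner at about (313,122)), the bar swung round, and nothing else moved. I'll check the two angles.

```bash
python3 -c "
from h import *
f=np.load('pics/w3.npz'); h=np.array([.6575,.1045])
a=wz(f,(313*4/3,122*4/3),.132)[:2]; d=a-h; print(a,np.linalg.norm(d),np.degrees(np.arctan2(d[1],d[0])))
p=wz(f,(55*4/3,151*4/3),.175)[:2]; d=p-np.array([.605,-.0795]); print(p,np.linalg.norm(d),np.degrees(np.arctan2(d[1],d[0])))"
```

```text
[0.49908462 0.1642346 ] 0.16930344400498545 159.3397556156336
[ 0.462429   -0.12673881] 0.15019319093842107 -161.66814091816676
```

```bash
python3 -c "
from rig import env
print(env.hand_in())"
```

```text
the job is handed in; nothing more can be done
None
```

The job is handed in at about 13 s: the transit bar is round at its stop, the catch was released by pressing, and the door is open against its stop. The other items look unmoved in the last pictures.

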